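# Shut the balance's draught shield and tare it touch-free

## Robot

A 6-joint arm with a two-finger parallel gripper is mounted at the origin on a cart in front of the work surface, level with it; the furniture and walls round the work are solid. World frame = base frame: x ahead of the robot, y to its left, z up, the work surface at z = 0. Lengths are in mm, angles in degrees, forces in N, time in s.
With the tool pointing down it reaches from about 350 to 850 mm from the base axis. Payload 8.1 kg.
Tool frame: the origin (TCP) lies midway between the tips of the shut fingers; the grasp point (between the pads) lies 19 mm behind it; x points along the fingers, z is the direction in which the jaws open and shut, and the axes are right-handed (so a half turn about x gives the same grasp; the last joint's range is limited). The gripper opens to 85 mm and grips with 20 to 120 N. Pads are 22 mm wide; open, the fingers measure 114 mm over their backs; the gripper's body (76 mm by 85 mm) begins 54 mm behind the grasp point. The pads swing forward as they close: fully open they stand 13 mm farther back than shut.
Start: joints at [-69.924, 7.471, 85.268, -0, 87.261, -4.893], TCP at [253.301, -543.915, 231.292] pointing down, gripper open.
Joint ranges: [-169.43, 169.43], [-51.17, 129.36], [1.28, 143.12], [-76.62, 256.62], [0, 156.53], [-152.29, 152.29]. Speed limits (degrees/s): [136.94, 136.94, 159.86, 180, 180, 180].

## Interface

Orientations are given as [roll, pitch, yaw] about the fixed x, y, z axes, in that order (R = Rz(yaw) Ry(pitch) Rx(roll)).
In Python, from bench import r gives the robot as it stands. The module is installed in compiled form; this text tells all that it offers.
- The arm moves only by the tool servo_tool, never from a script. Its argument "commands" is a list that holds one entry, the list of rows, each a list of 7 numbers: the closure in counts, from 0 (fully open) to 255 (shut), then the shift along the tool's x, y, z in cm, then the turn, a rotation vector about the tool's x, y, z in degrees. A call has 1 to 8 rows; each row is the pose to reach, as a shift and turn from the pose commanded when the call began, along the tool's axes at that moment; what a row does not reach only later rows make up. A row lasts 1/10 s, in which the tool goes at most 50 mm and 8.59 degrees, less where a joint would pass 70% of its speed; a pose out of reach is approached as far as the arm can. A call with a gripper value outside its range is refused whole. The fingers move at their own pace and stop on an object; "force" is the grip in N (left out, the last holds). Time passes only in rows, so rows that repeat a pose let the fingers close. It gives the time, the measured TCP pose, the force and the opening at its end, in the units of the state.
- r.sense(): the state, without advancing time (a new reading comes with each control period).
- r.snapshot(name): name is "scene" or "top" or "wrist"; returns (picture, depth): 420x560x3 uint8, red, green, blue; 420x560 float32, mm along the optical axis (not along the pixel's ray), 0 where there is no reading.
- r.calibration(name): a dict with "fx", "fy", "cx", "cy" (pixels), "pose" (4x4, takes a point from camera to world coordinates). Camera axes: x right, y down, z forward; pixel columns grow to the right and rows downward; lengths in mm; the calibration is good to about 2 mm. A picture is of the moment at which its call begins: read the wrist's pose just before it. calibration takes no time and is no camera call; for the wrist camera it gives the pose at the moment of the call.
- r.hand_in(): hands the job in, once; it reports no verdict.
The state is a dict: "time": time; "joint_pos": joint angles; "qd": joint speeds; "joint_efforts": joint torques, N m; "tool_pos": TCP position; "tcp_rot": TCP orientation; "ft_force": force on the tool from outside, world axes, zero at the start; "wrist_torque": the same for the moment, N m; "finger_gap": finger opening in mm.
Only numpy, scipy, OpenCV 4.12 (cv2) and the standard library are available. Lean on these libraries where they do the work, as an engineer would, in place of code of your own. Each camera call takes 0.05 s, during which the arm holds its last target.

## Task

The empty dish on the balance's pan is to be tared out of the draught: with the fingers closed and used like one fingertip, gently push the top door and the right-hand side door of the glass draught shield fully shut by their black handles. Then point at the right-hand touch-free sensor of the separate display terminal: hold the fingertip still about 2 cm above it for two seconds, without touching the terminal and keeping away from its left-hand sensor, and draw the hand well away again. Do not pinch the handles, and leave the dish and everything else on the chest top as they are.

Things in the scene. Friction and masses are not known exactly. Their poses are not given: they have to be found in the camera images.
- balance: Analytical balance, fixed, white plastic and glass: 200 mm deep (its x), 180 mm wide (its y), 163 mm high without doors. Origin: centre of its underside on the chest top; x points from its front to its back, so its front (-x) is the side towards the robot and its right-hand side is -y; z up. The glass weighing chamber takes its front 135 mm, the white electronics tower its rear 62 mm (top also 163 mm). It may stand left or right of the terminal.
- top_door (a joint): Opening of the top door in m, 0 = shut, 0.07 = fully open. A glass plate on the chamber's roof (upper face 169 mm above the chest top) that slides to the balance's +x (back) to open; shut by pushing its handle to -x (towards the balance's front) up to the rigid stop. Slides with about 1 N of friction and stays where it is left.
- top_door_handle (a point): Centre of the top door's handle, moving with it: a black upright bar on the plate's front edge, 12 mm thick along the balance's x, 70 mm long along y, from 169 to 194.5 mm above the chest top, in a front half (top_door_c2) and a back half (top_door_c3, push here). This point: 182.5 mm above the chest top. The plate behind it (+x) is level and free. Axes as balance.
- side_door (a joint): Opening of the right-hand side door in m, 0 = shut, 0.07 = fully open. An upright glass pane in the chamber's right-hand (-y) wall that slides to the balance's +x (back) to open; shut by pushing its handle to -x up to the rigid stop. About 1 N of friction, stays where it is left.
- side_door_handle (a point): Point on the side door's handle, moving with it: a black bar that juts 37 mm out of the pane to the balance's right (-y), 12 mm thick along its x, from 107 to 158 mm above the chest top, in a front half (side_door_c2) and a back half (side_door_c3, push here). This point: mid-thickness, 20 mm out of the pane, 135.5 mm above the chest top. Behind it (+x) the flat pane leaves room for a fingertip from above. Axes as balance.
- terminal: Wireless display terminal of the balance, fixed, white with a dark screen, 200 mm wide (its y), 125 mm deep (its x), tilted towards the robot: front edge about 23 mm, rear edge about 53 mm high. Origin: centre of its underside on the chest top; x points from its front to its back, its right-hand side (as the robot sees it) is -y, z up. A dark screen with a row of six flat grey keys below it. Must not be touched.
- tare_sensor_top (a point): Top of the right-hand touch-free sensor (tare), a black window of 22 x 14 mm with a light rim, right of the screen near the far edge (terminal's x = +32 mm, y = -82 mm), about 50 mm above the chest top. Axes as the terminal, z up.
- print_sensor_top (a point): Top of the left-hand touch-free sensor (it would print), the same window left of the screen (terminal's x = +32 mm, y = +82 mm), about 50 mm above the chest top. Axes as the terminal. The hand stays away from it.
- dish: White plastic weighing dish, 46 mm across, 10 mm high, loose on the pan inside the chamber; origin at the centre of its underside.
- cal_weight: Bystander: 50 g steel calibration weight, 19 mm diameter, 26 mm high, standing; origin centre of underside.
- dropper_bottle: Bystander: dropper bottle, 22 mm diameter, 52 mm high, standing; origin centre of underside.
- tweezers: Bystander: steel tweezers, 123 mm long, 8 mm high, lying; origin centre of underside.
- spatula_rod: Bystander: steel stirring rod, 160 mm long, 7 mm high, lying; origin centre of underside.
- spirit_lamp: Bystander: glass spirit lamp, 73 mm diameter, 72 mm high; origin centre of underside.
- stopper: Bystander: black rubber stopper, 26 mm diameter, 26 mm high; origin centre of underside.
- thermometer: Bystander: black pocket thermometer with a display, 28 x 47 x 14 mm, lying; origin centre of underside.

How it is judged (in metres and radians):
On the way, in this order (a step that is already met when the one before it is completed fails the run):
1. the top door and the right-hand side door of the draught shield are fully shut (within 3 mm), in either order (value of joint each of top_door, side_door below 0.003 m), for 0.2 s.
2. with both doors shut, the closed fingertips dwell 1.7 s above the right-hand sensor: within 20 mm of it sideways, the fingertips clear of it by up to about 45 mm (all of step 1 and horizontal distance between the grasp point and tare_sensor_top below 0.02 m and z of the grasp point in the frame of tare_sensor_top between 0.015 and 0.065 m), for 1.7 s.
At the end, for the whole second after the job is handed in: Both doors fully shut (opening under 3 mm), the dish at rest where it stood on the pan (within 8 mm), the hand more than 12 cm away from the right-hand sensor (all of step 1 and distance between the grasp point and tare_sensor_top above 0.12 m and distance of dish from where it was at the start of the episode below 0.008 m and linear speed of dish below 0.02 m/s); the robot touches nothing.
It fails at once if the terminal or one of its sensors is touched (contact force between terminal and anything else above 0.3 N).
It fails at once if the fingertips come over the left-hand sensor (within 35 mm sideways, grasp point less than 80 mm above it) (horizontal distance between the grasp point and print_sensor_top below 0.035 m and z of the grasp point in the frame of print_sensor_top below 0.08 m).
It fails at once if a door is slammed (faster than 0.3 m/s) or the balance is rammed with more than 100 N (velocity of joint any of top_door, side_door below -0.3 m/s or contact force between balance and the arm above 100 N or contact force between balance and the fingers above 100 N).
It fails at once if a handle is pinched: the fingers press on its front and its back at once (over 2 N each) (contact force between each of top_door_c2, top_door_c3 and the fingers above 2 N or contact force between each of side_door_c2, side_door_c3 and the fingers above 2 N).
It fails at once if the dish is shifted or lifted (8 mm), or a bystander is (15 mm) (distance of dish from where it was at the start of the episode above 0.008 m or distance of any of cal_weight, dropper_bottle, tweezers, spatula_rod, spirit_lamp, stopper, thermometer from where it was at the start of the episode above 0.015 m).
It also fails if it takes over 56 s, if anything falls off the work surface, if the arm or the gripper's body presses on something with over 40 N, if the wrist force passes 120 N, or if a joint passes its speed limit or range.

## Working session

There is one attempt and no reset: what is moved stays moved. The work goes in short steps, Python scripts to look and compute and a tool call to move; the robot and the scene stay as the last step left them, time stands still between calls to the robot, and variables do not carry over. Pictures are saved under pics/ and viewed, and the job is handed in when it is done.

Besides the shell and the picture viewer there is one more tool, called after "Request:" as name([rows], argument=value, ...), one row to a line, values as JSON. servo_tool: Moves the arm, as the interface text tells. Its arguments: {"type":"object","properties":{"commands":{"type":"array","items":{"type":"array","items":{"type":"array","items":{"type":"number"}}}},"force":{"type":"number"}},"required":["commands"]}

```bash
mkdir -p pics && ls && python3 - <<'E'
from bench import r
import cv2,numpy as np
print(r.sense())
for n in("scene","top","wrist"):
    p,d=r.snapshot(n);c=r.calibration(n)
    cv2.imwrite(f"pics/{n}0.png",cv2.resize(p[:,:,::-1],(800,600)))
    np.savez(f"{n}0.npz",p=p,d=d,**c)
    print(n,c)
E
```

```text
pics
{'time': 0.0, 'joint_pos': array([-6.99232868e+01,  7.51415291e+00,  8.53280112e+01,  6.82634589e-04,
        8.72614389e+01, -4.89431756e+00]), 'qd': array([-0.06102682,  0.08383618, -0.03180728,  0.16321633, -0.1431823 ,
        0.02226205]), 'joint_efforts': array([ 9.26249195e-04, -5.69399750e+01, -5.00544655e+01, -2.84447196e-04,
        1.47637655e-02,  2.69201280e-05]), 'tool_pos': array([ 253.1234643 , -543.40152987,  230.2665389 ]), 'tcp_rot': array([174.72863305,  89.89639481, 109.69963057]), 'ft_force': array([ 0.37044761, -0.22775243,  0.82532665]), 'wrist_torque': array([-0.02575965,  0.03212976, -0.03439953]), 'finger_gap': 85.54521648360192}
scene {'fx': 409.2541913426589, 'fy': 409.2541913426589, 'cx': 279.5640641052935, 'cy': 207.70375193969898, 'pose': array([[-6.78222483e-01, -4.68321244e-01,  5.66294513e-01,
        -1.88691377e+02],
       [-7.34847827e-01,  4.28451836e-01, -5.25763917e-01,
         6.55040886e+02],
       [ 3.59648787e-03, -7.72725202e-01, -6.34730516e-01,
         9.38821478e+02],
       [ 0.00000000e+00,  0.00000000e+00,  0.00000000e+00,

[... 242 characters left out ...]
9810881e-01,  1.53559486e-03, -1.93866830e-02,
         8.55017893e+00],
       [ 1.90890025e-02, -1.13011005e-01, -9.93410350e-01,
         1.35277872e+03],
       [ 0.00000000e+00,  0.00000000e+00,  0.00000000e+00,
         1.00000000e+00]])}
wrist {'fx': 318.590880992459, 'fy': 318.590880992459, 'cx': 285.65449416631407, 'cy': 209.4956260776988, 'pose': array([[ 4.23419599e-01, -8.69969669e-01, -2.52722412e-01,
         3.16929158e+02],
       [-9.05932978e-01, -4.06958880e-01, -1.16918386e-01,
        -5.13542955e+02],
       [-1.13217976e-03,  2.78455103e-01, -9.60448579e-01,
         3.72382132e+02],
       [ 0.00000000e+00,  0.00000000e+00,  0.00000000e+00,
         1.00000000e+00]])}
```

View pics/scene0.png

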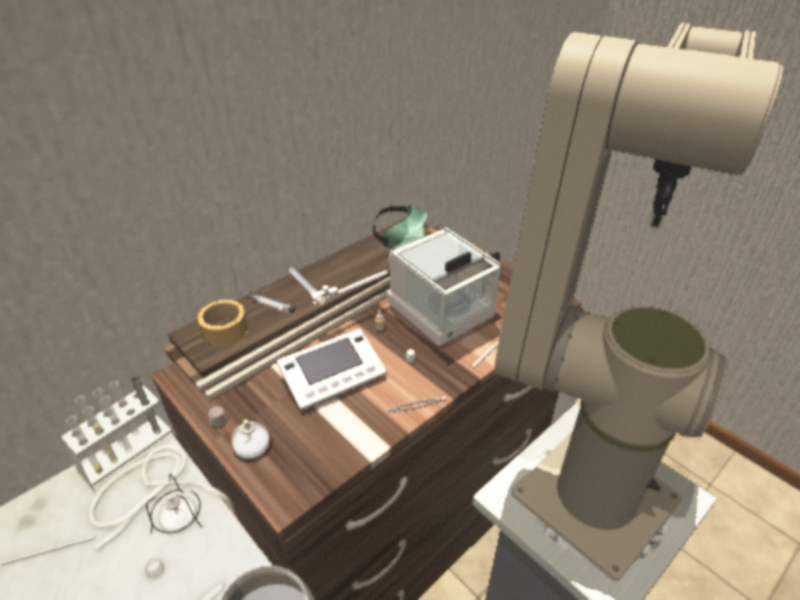

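View pics/top0.png

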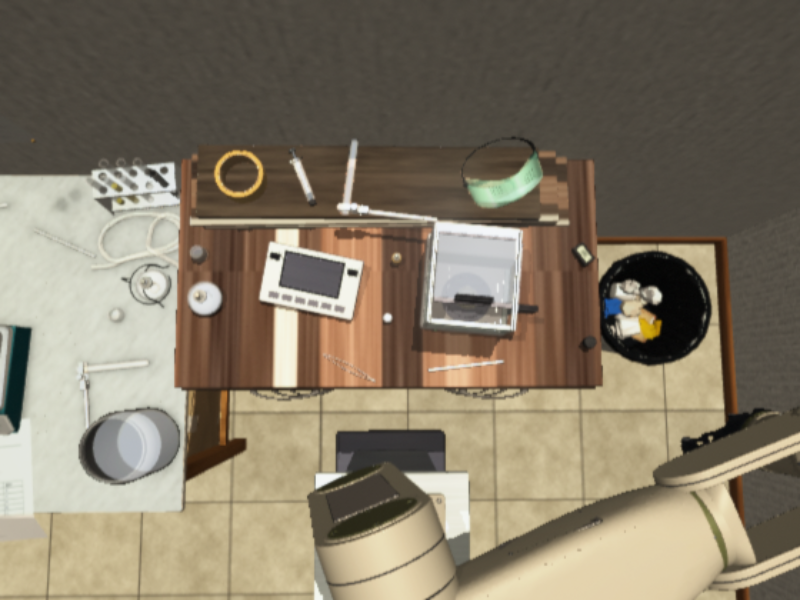

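View pics/wrist0.png

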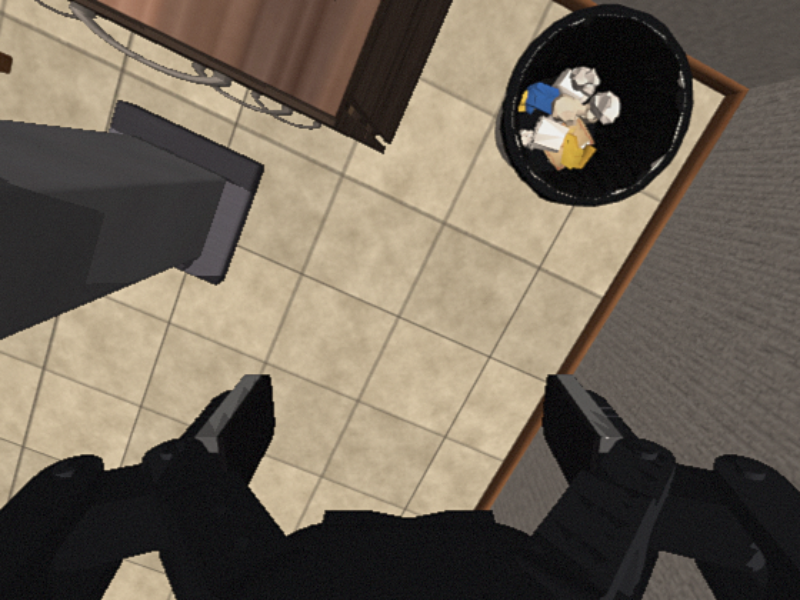

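```bash
python3 - <<'E'
import cv2,numpy as np
z=np.load("top0.npz");p=z['p'][:,:,::-1]
a=p[145:245,285:385];cv2.imwrite("pics/tb.png",cv2.resize(a,(600,600),interpolation=cv2.INTER_NEAREST))
a=p[160:235,170:270];cv2.imwrite("pics/tt.png",cv2.resize(a,(800,600),interpolation=cv2.INTER_NEAREST))
z=np.load("scene0.npz");p=z['p'][:,:,::-1]
a=p[150:250,260:360];cv2.imwrite("pics/sb.png",cv2.resize(a,(600,600),interpolation=cv2.INTER_NEAREST))
E
```

```text
(no output)
```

View pics/tb.png

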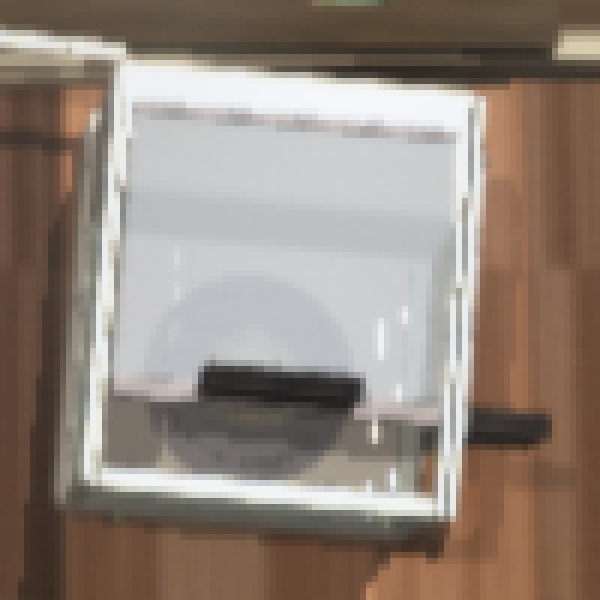

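View pics/tt.png

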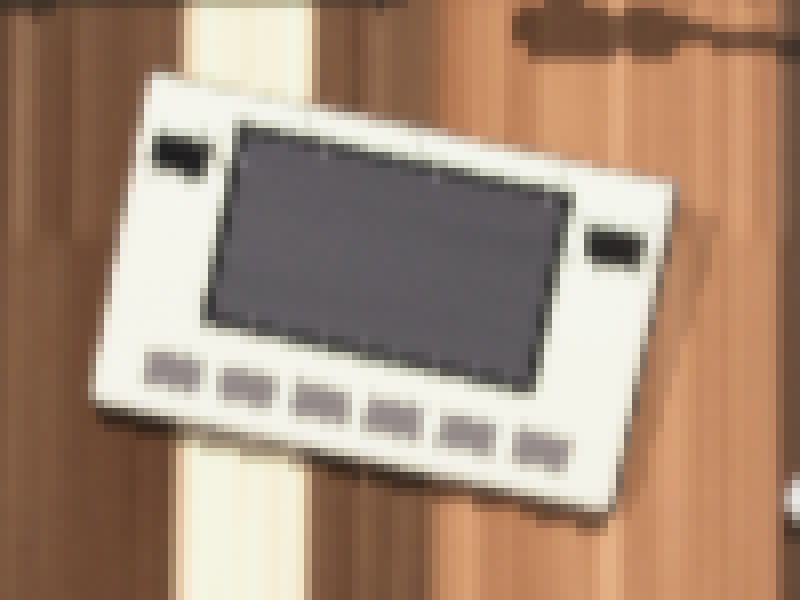

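View pics/sb.png

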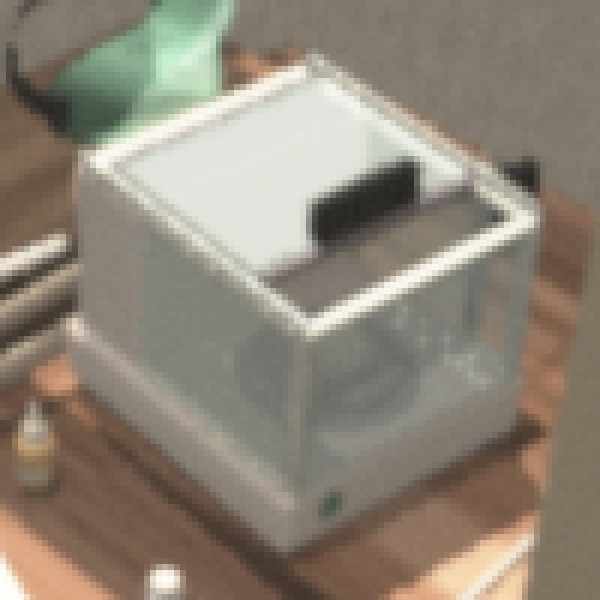

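```bash
cat > h.py <<'E'
import numpy as np
def ray(z,u,v,h):
    T=z['pose'];d=T[:3,:3]@np.array([(u-z['cx'])/z['fx'],(v-z['cy'])/z['fy'],1]);o=T[:3,3]
    return o+d*(h-o[2])/d[2]
def cloud(z):
    d=z['d'];v,u=np.mgrid[:d.shape[0],:d.shape[1]]
    P=np.stack([(u-z['cx'])/z['fx']*d,(v-z['cy'])/z['fy']*d,d],-1)
    return P@z['pose'][:3,:3].T+z['pose'][:3,3]
E
python3 - <<'E'
import numpy as np,cv2
from h import *
np.set_printoptions(precision=1,suppress=True)
z=dict(np.load("top0.npz"));p=z['p'];C=cloud(z)
f=lambda x,y,h,s=6,u0=285,v0=145:ray(z,x/s+u0-.5,y/s+v0-.5,h)
for n,a in dict(backL=(200,364,194.5),backR=(364,378,194.5),frL=(198,390,194.5),bal_bl=(122,62,163),bal_br=(485,95,163),bal_fl=(80,490,163),bal_fr=(452,518,163),side_bR=(551,412,158),side_bL=(468,408,158),sidefR=(551,445,158)).items(): print(n,f(*a))
g=lambda x,y,h:f(x,y,h,8,170,160)
print("tare",g(614,247,50),"print",g(181,155,50))
for n,a in dict(bl=(150,75,53),br=(677,182,53),fl=(92,400,23),fr=(610,515,23)).items(): print(n,g(*a))
dark=(p.max(2)<60)
for nm,(u0,u1,v0,v1) in dict(top=(312,350,200,218),side=(358,380,208,224),tare=(240,254,184,196),prn=(186,200,172,186)).items():
    m=np.zeros_like(dark);m[v0:v1,u0:u1]=dark[v0:v1,u0:u1]
    q=C[m];print(nm,m.sum(),np.median(q,0),q.min(0),q.max(0)); r=cv2.minAreaRect(np.argwhere(m)[:,::-1].astype(np.float32));print(r)
# max heights in neighbourhood
v,u=164,290
print("rod",C[150:155,300:304].reshape(-1,3)[:6],C[148:152,250:260:3].reshape(-1,3)[:6])
print("high row", [(i,C[i,320]) for i in range(100,215,6)])
E
```

```text
backL [ 499.6 -114.5  194.5]
backR [ 493.3 -186.1  194.5]
frL [ 488.2 -113.5  194.5]
bal_bl [641.7 -84.3 163. ]
bal_br [ 626.6 -249.1  163. ]
bal_fl [447.2 -63.6 163. ]
bal_fr [ 434.3 -229.4  163. ]
side_bR [ 482.3 -276.3  158. ]
side_bL [ 484.2 -238.9  158. ]
sidefR [ 467.4 -275.9  158. ]
tare [562.4  80.7  50. ] print [596.8 240.1  50. ]
bl [626.1 251.5  53. ]
br [586.1  57.5  53. ]
fl [509.2 276.2  23. ]
fr [465.8  83.2  23. ]
top 116 [ 487.5 -151.4  192.7] [ 349.9 -183.5  171.3] [ 495.4    8.6 1352.8]
((331.3770751953125, 209.85247802734375), (25.168933868408203, 5.070001602172852), 5.194429397583008)
side 47 [ 474.6 -256.3  154.7] [ 469.3 -273.3  137.8] [ 480.4 -241.   158.7]
((369.0, 216.0), (4.0, 12.0), 90.0)
tare 12 [562.4  81.6  48.5] [557.3  75.4  44. ] [579.5  99.6  52. ]
((243.66293334960938, 189.03932189941406), (10.493979454040527, 2.967994213104248), 32.0053825378418)
prn 13 [597.5 240.5  47.9] [593.  234.5  42.1] [600.4 247.7  52.4]
((192.0, 179.0), (2.0, 4.0), 90.0)
rod [[674.5 -76.3  87.8]
 [675.6 -79.5  83.5]
 [676.3 -82.6  80.7]
 [675.4 -85.2  84.3]
 [673.8 -76.9 
[... 265 characters left out ...]
, -136.8,   80. ])), (118, array([ 772.5, -136.4,   80.7])), (124, array([ 753.4, -135.9,   83.6])), (130, array([ 734.4, -135.2,   86.9])), (136, array([ 717.4, -135.4,   83.5])), (142, array([ 699.4, -135.1,   83.8])), (148, array([ 681.7, -134.9,   83.2])), (154, array([ 667.8, -136.5,   67.2])), (160, array([ 627.5, -125.4,  162.9])), (166, array([ 609.8, -124.6,  167.8])), (172, array([ 593.4, -124.5,  167.3])), (178, array([ 577.2, -124.4,  166.2])), (184, array([ 560.3, -123.9,  168.4])), (190, array([ 543.9, -123.6,  168.9])), (196, array([ 527.7, -123.4,  168.4])), (202, array([ 512.2, -123.8,  163.3])), (208, array([ 491.9, -119.9,  196.3])), (214, array([ 490.2, -134. ,   67.1]))]
```

```bash
cat > s.py <<'E'
import numpy as np
from scipy.spatial.transform import Rotation as Ro
from bench import r
np.set_printoptions(precision=2,suppress=True)
s=r.sense();R=Ro.from_euler('xyz',s['tcp_rot'],degrees=True).as_matrix();p=np.array(s['tool_pos'])
def go(*t): 
    print("to",t,"shift cm",R.T@(np.array(t)-p)/10)
def turn(yawz): # tool x down, tool z along yaw
    z=np.array([np.cos(np.radians(yawz)),np.sin(np.radians(yawz)),0]);x=np.array([0,0,-1.]);T=np.column_stack([x,np.cross(z,x),z])
    print("turn",Ro.from_matrix(R.T@T).as_rotvec(degrees=True),"for",yawz)
def show():
    print(s['time'],p,"gap",s['finger_gap'],"F",s['ft_force'],"q",s['joint_pos']);print(R)
E
python3 - <<'E'
from s import *
show();turn(-5.3);turn(174.7);go(540,-262,230);go(540,-262,125)
E
```

```text
0.15 [ 253.15 -543.51  230.46] gap 85.62309316244576 F [-0.    1.24 -0.23] q [-69.92   7.51  85.32   0.    87.26  -4.89]
[[-0.    0.91  0.42]
 [ 0.    0.42 -0.91]
 [-1.    0.   -0.  ]]
turn [-59.73  -0.07  -0.05] for -5.3
turn [120.27  -0.06   0.08] for 174.7
to (540, -262, 230) shift cm [  0.07  37.89 -13.41]
to (540, -262, 125) shift cm [ 10.57  37.89 -13.4 ]
```

Request:
servo_tool([
  [[255, -2, 5, -2, -8, 0, 0], [255, -4, 10, -4, -16, 0, 0], [255, -4, 15, -5, -24, 0, 0], [255, -4, 20, -7, -32, 0, 0], [255, -4, 25, -9, -40, 0, 0], [255, -4, 30, -11, -48, 0, 0], [255, -4, 35, -12.5, -56, 0, 0], [255, -4, 38, -13.5, -60, 0, 0]],
], force=20)

```text
time: 0.95
tool_pos: [534.5, -266.3, 271.1]
tcp_rot: [165.6, 90.0, 160.9]
ft_force: [0.6, -0.7, -0.4]
finger_gap: 0.1
```

Request:
servo_tool([
  [[255, 0, 0, 0, 0, 0, 0], [255, 0, 0, 0, 0, 0, 0]],
])

```text
time: 1.15
tool_pos: [534.0, -266.9, 270.7]
tcp_rot: [171.4, 89.9, 166.5]
ft_force: [-0.3, -0.1, 0.7]
finger_gap: -0.1
```

```bash
python3 - <<'E'
from s import *
import cv2
show();turn(-5.3);go(540,-262,270);go(515,-261,125)
for n in("top","wrist"):
    p_,d=r.snapshot(n);c=r.calibration(n);np.savez(f"{n}1.npz",p=p_,d=d,**c)
    cv2.imwrite(f"pics/{n}1.png",cv2.resize(p_[:,:,::-1],(800,600)))
E
```

```text
1.15 [ 533.97 -266.86  270.69] gap -0.09572789700977795 F [-0.3  -0.08  0.7 ] q [-31.46   6.3   82.44  -0.02  91.31 -26.57]
[[-0.    0.09  1.  ]
 [ 0.    1.   -0.09]
 [-1.    0.   -0.  ]]
turn [ 0.41 -0.06 -0.01] for -5.3
to (540, -262, 270) shift cm [0.07 0.54 0.56]
to (515, -261, 125) shift cm [14.57  0.42 -1.92]
```

View pics/wrist1.png

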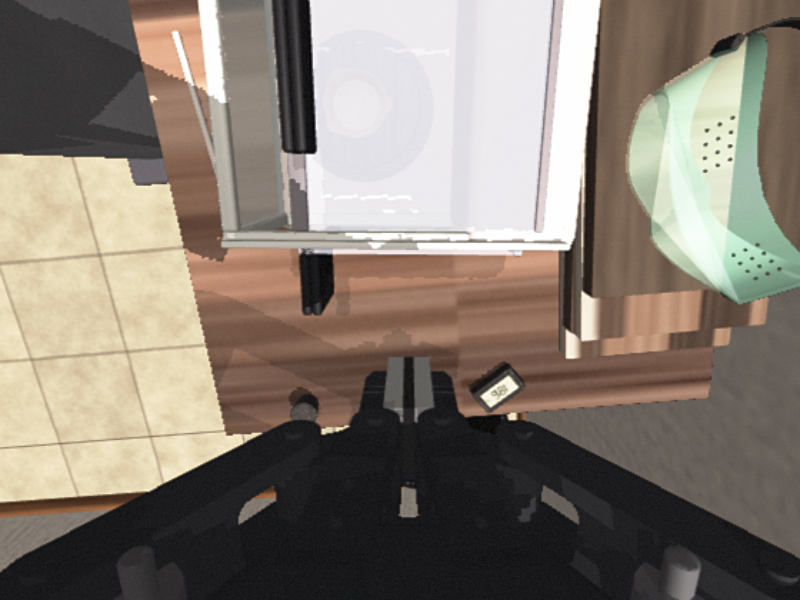

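View pics/top1.png

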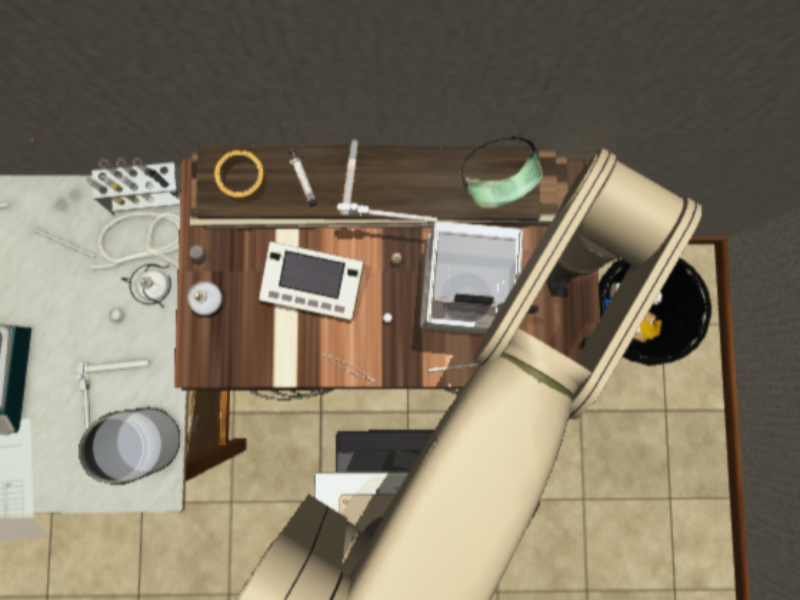

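```bash
python3 - <<'E'
import numpy as np
from h import *
np.set_printoptions(precision=1,suppress=True)
z=dict(np.load("wrist1.npz"));C=cloud(z);k=0.7
for n,(x,y,h) in dict(side_outF=(303,313,158),side_outB=(319,313,158),sidebackIn=(320,252,158),pane_edge=(500,253,163),pane2=(310,250,163),topR_back=(315,152,194.5),topR_front=(286,152,194.5),tareback=(311,0,194.5)).items():
    print(n,ray(z,x*k-.5,y*k-.5,h), C[int(y*k),int(x*k)])
m=z['p'].max(2)<70
for a in(range(205,235,2)): print([tuple(np.round(C[int(262*k),a]).astype(int))]) if a<1000 else 0
E
```

```text
side_outF [ 469.5 -274.1  158. ] [ 469.3 -275.   156.1]
side_outB [ 478.9 -274.9  158. ] [ 478.3 -276.2  154.9]
sidebackIn [ 484.6 -239.   158. ] [ 484.1 -239.8  153.9]
pane_edge [ 585.1 -247.5  163. ] [ 587.1 -249.6  154.3]
pane2 [ 480.3 -236.6  163. ] [ 478.6 -238.4  154.3]
topR_back [ 496.6 -187.2  194.5] [ 492.5 -186.2  173.4]
topR_front [ 483.4 -186.1  194.5] [ 539.  -198.   412.8]
tareback [ 503.7 -126.9  194.5] [ 499.2 -118.5  167.7]
[(np.int64(425), np.int64(-272), np.int64(-2))]
[(np.int64(428), np.int64(-272), np.int64(0))]
[(np.int64(471), np.int64(-244), np.int64(155))]
[(np.int64(474), np.int64(-244), np.int64(158))]
[(np.int64(475), np.int64(-244), np.int64(159))]
[(np.int64(476), np.int64(-245), np.int64(156))]
[(np.int64(478), np.int64(-245), np.int64(157))]
[(np.int64(480), np.int64(-245), np.int64(157))]
[(np.int64(481), np.int64(-245), np.int64(157))]
[(np.int64(483), np.int64(-245), np.int64(155))]
[(np.int64(483), np.int64(-246), np.int64(149))]
[(np.int64(483), np.int64(-249), np.int64(139))]
[(np.int64(483), np.int64(-250), np.int64(130))]
[(np.int64(482), np.int64(-253), np.int64(119))]
[(np.int64(462), np.int64(-275), np.int64(0))]
```

```bash
python3 - <<'E'
import numpy as np,cv2
z=np.load("wrist1.npz");p=z['p'][:,:,::-1]
cv2.imwrite("pics/w1z.png",cv2.resize(p[150:310,190:350],(600,600),interpolation=cv2.INTER_NEAREST))
E
```

```text
(no output)
```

View pics/w1z.png

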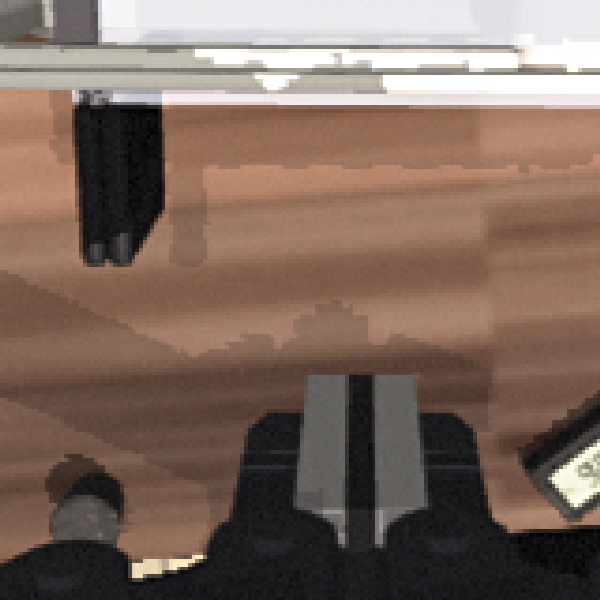

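```bash
python3 - <<'E'
from s import *
show();turn(-5.3);go(517,-263.5,125)
E
```

```text
1.25 [ 532.86 -268.61  270.94] gap 0.19691177970254523 F [ 0.08  0.26 -0.06] q [-31.66   6.25  82.48  -0.03  91.31 -26.57]
[[-0.    0.09  1.  ]
 [-0.    1.   -0.09]
 [-1.   -0.   -0.  ]]
turn [ 0.21 -0.05  0.01] for -5.3
to (517, -263.5, 125) shift cm [14.6   0.37 -1.61]
```

Request:
servo_tool([
  [[255, 2, 0.4, -1.6, 0, 0, 0], [255, 5, 0.4, -1.6, 0, 0, 0], [255, 8, 0.4, -1.6, 0, 0, 0], [255, 8, 0.4, -1.6, 0, 0, 0], [255, 8, 0.4, -1.6, 0, 0, 0]],
])

```text
time: 1.75
tool_pos: [516.8, -263.6, 191.5]
tcp_rot: [161.9, 89.9, 156.7]
ft_force: [0.3, 0.6, 0.3]
finger_gap: -0.0
```

```bash
python3 - <<'E'
from s import *
import cv2
show();turn(-5.3);go(517,-263.5,125)
p_,d=r.snapshot("wrist");c=r.calibration("wrist");np.savez("wrist2.npz",p=p_,d=d,**c)
cv2.imwrite("pics/w2.png",cv2.resize(p_[:,:,::-1],(800,600)))
E
```

```text
1.75 [ 516.85 -263.6   191.48] gap -0.047280304044370905 F [0.27 0.64 0.34] q [-32.08   5.71  91.35  -0.01  83.01 -26.92]
[[-0.    0.09  1.  ]
 [ 0.    1.   -0.09]
 [-1.    0.   -0.  ]]
turn [ 0.15 -0.06 -0.02] for -5.3
to (517, -263.5, 125) shift cm [6.65 0.01 0.02]
```

View pics/w2.png

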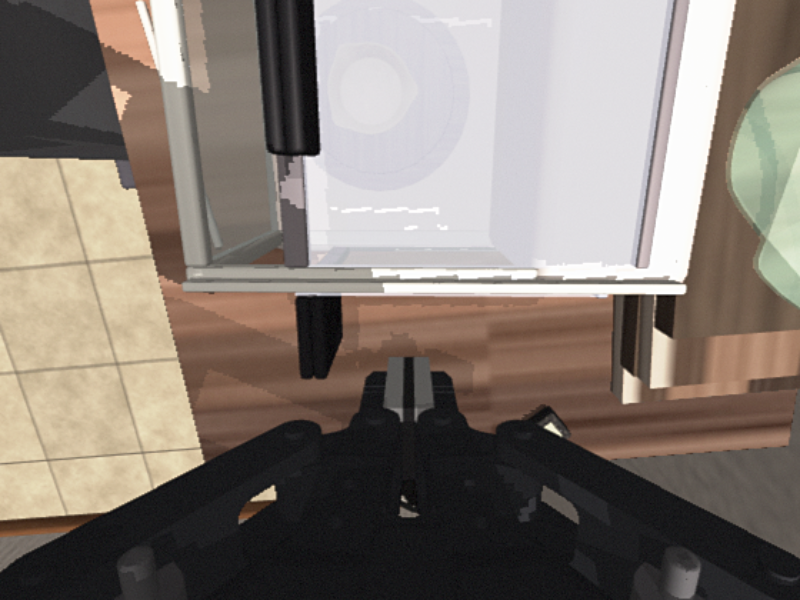

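Request:
servo_tool([
  [[255, 2, 0, 0, 0, 0, 0], [255, 4, 0, 0, 0, 0, 0], [255, 6, 0, 0, 0, 0, 0], [255, 6.5, 0, 0, 0, 0, 0], [255, 6.5, 0, 0, 0, 0, 0]],
])

```text
time: 2.3
tool_pos: [518.1, -263.1, 127.2]
tcp_rot: [-27.7, 90.0, -32.8]
ft_force: [0.4, 1.0, -0.1]
finger_gap: -0.3
```

```bash
python3 - <<'E'
from s import *
import cv2
show();turn(-5.3)
p_,d=r.snapshot("wrist");c=r.calibration("wrist");np.savez("wrist3.npz",p=p_,d=d,**c)
cv2.imwrite("pics/w3.png",cv2.resize(p_[:,:,::-1],(800,600)))
E
```

```text
2.3 [ 518.12 -263.12  127.24] gap -0.2549620665324607 F [ 0.37  0.97 -0.08] q [-31.98   8.66  95.05  -0.    76.26 -26.93]
[[ 0.    0.09  1.  ]
 [-0.    1.   -0.09]
 [-1.   -0.    0.  ]]
turn [0.25 0.03 0.02] for -5.3
```

View pics/w3.png

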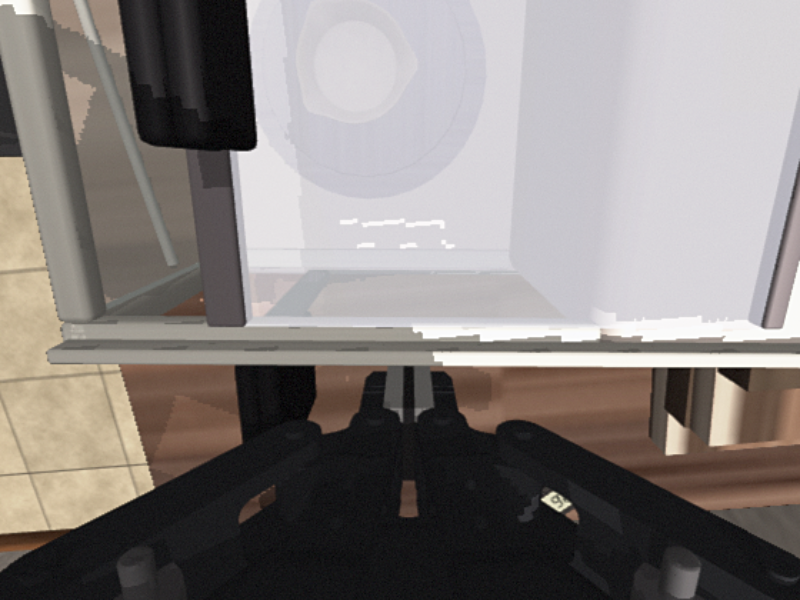

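Request:
servo_tool([
  [[255, 0, 0, -0.5, 0, 0, 0], [255, 0, 0, -1, 0, 0, 0], [255, 0, 0, -1.5, 0, 0, 0], [255, 0, 0, -2, 0, 0, 0], [255, 0, 0, -2.4, 0, 0, 0], [255, 0, 0, -2.8, 0, 0, 0], [255, 0, 0, -3.2, 0, 0, 0], [255, 0, 0, -3.2, 0, 0, 0]],
])

```text
time: 3.15
tool_pos: [485.5, -259.9, 126.3]
tcp_rot: [177.9, 90.0, 172.8]
ft_force: [-0.4, -0.5, 0.3]
finger_gap: 0.2
```

```bash
cat > shot.py <<'E'
import sys
from s import *
import cv2
show();turn(-5.3)
for a in sys.argv[1:]:
    n,f=a.split(':')
    p_,d=r.snapshot(n);c=r.calibration(n);np.savez(f"{f}.npz",p=p_,d=d,**c)
    cv2.imwrite(f"pics/{f}.png",cv2.resize(p_[:,:,::-1],(800,600)))
E
python3 shot.py wrist:w4 top:t4
```

```text
3.15 [ 485.45 -259.86  126.27] gap 0.17538856784522072 F [-0.36 -0.47  0.3 ] q [-33.49   4.17  99.99  -0.01  75.85 -28.45]
[[-0.    0.09  1.  ]
 [ 0.    1.   -0.09]
 [-1.    0.   -0.  ]]
turn [ 0.26 -0.02 -0.  ] for -5.3
```

View pics/w4.png

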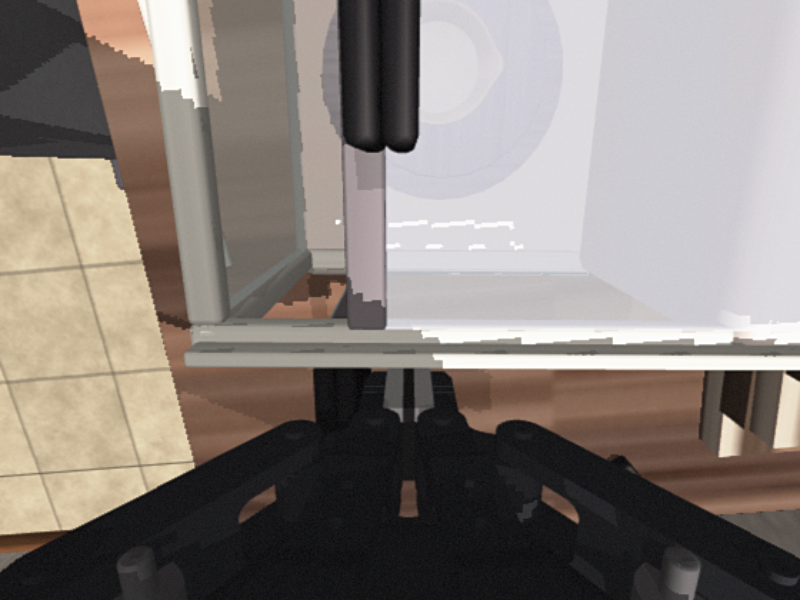

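Request:
servo_tool([
  [[255, 0, 0, -0.4, 0, 0, 0], [255, 0, 0, -0.8, 0, 0, 0], [255, 0, 0, -1.2, 0, 0, 0], [255, 0, 0, -1.6, 0, 0, 0], [255, 0, 0, -1.6, 0, 0, 0]],
])

```text
time: 3.75
tool_pos: [469.4, -258.4, 126.2]
tcp_rot: [175.1, 90.0, 170.1]
ft_force: [-0.1, -0.6, -0.4]
finger_gap: 0.3
```

Request:
servo_tool([
  [[255, 0, 0, -0.3, 0, 0, 0], [255, 0, 0, -0.6, 0, 0, 0], [255, 0, 0, -0.6, 0, 0, 0]],
])

```text
time: 4.05
tool_pos: [464.3, -258.0, 126.4]
tcp_rot: [-8.1, 89.9, -13.1]
ft_force: [3.9, -0.2, -1.6]
finger_gap: -0.3
```

```bash
python3 shot.py wrist:w5 top:t5
```

```text
4.05 [ 464.33 -257.99  126.45] gap -0.30107444879320633 F [ 3.85 -0.16 -1.61] q [-34.61   1.09 103.15   0.03  75.69 -29.58]
[[ 0.    0.09  1.  ]
 [-0.    1.   -0.09]
 [-1.   -0.    0.  ]]
turn [0.27 0.07 0.01] for -5.3
```

View pics/w5.png

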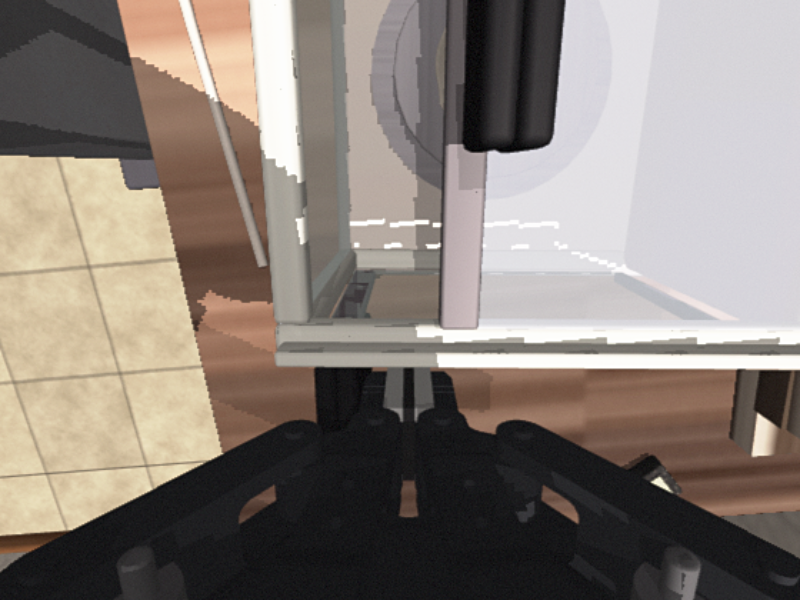

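Request:
servo_tool([
  [[255, 0, 0, -0.2, 0, 0, 0], [255, 0, 0, -0.4, 0, 0, 0], [255, 0, 0, -0.4, 0, 0, 0]],
])

```text
time: 4.45
tool_pos: [464.1, -258.0, 126.7]
tcp_rot: [-6.4, 89.5, -11.4]
ft_force: [26.2, -3.4, -15.3]
finger_gap: 0.1
```

Request:
servo_tool([
  [[255, 0, 0, 0, 0, 0, 0], [255, 0, 0, 0, 0, 0, 0], [255, 0, 0, 0, 0, 0, 0]],
])

```text
time: 4.75
tool_pos: [464.1, -258.0, 126.7]
tcp_rot: [-6.9, 89.5, -11.9]
ft_force: [25.1, -3.7, -15.6]
finger_gap: -0.1
```

Request:
servo_tool([
  [[255, 0, 0, 0.6, 0, 0, 0], [255, 0, 0, 2, 0, 0, 0], [255, -1, 0, 4, 0, 0, 0], [255, -5, 0, 5, 0, 0, 0], [255, -9, 0, 5, 0, 0, 0], [255, -12, 0, 5, 0, 0, 0], [255, -12, 0, 5, 0, 0, 0]],
])

```text
time: 5.45
tool_pos: [511.8, -263.5, 252.4]
tcp_rot: [-31.3, 89.5, -36.3]
ft_force: [0.6, -0.0, 0.3]
finger_gap: 0.2
```

```bash
python3 shot.py wrist:w6 top:t6
```

```text
5.45 [ 511.84 -263.47  252.37] gap 0.2161511466679687 F [ 0.6  -0.03  0.32] q [-32.32   2.79  88.04  -0.03  88.7  -27.29]
[[ 0.01  0.09  1.  ]
 [-0.    1.   -0.09]
 [-1.   -0.    0.01]]
turn [0.27 0.4  0.24] for -5.3
```

View pics/w6.png

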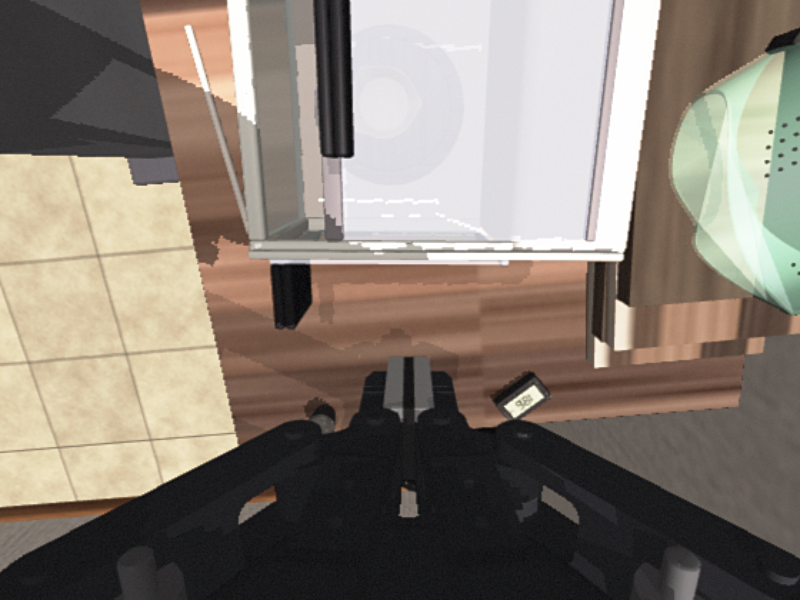

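View pics/t6.png

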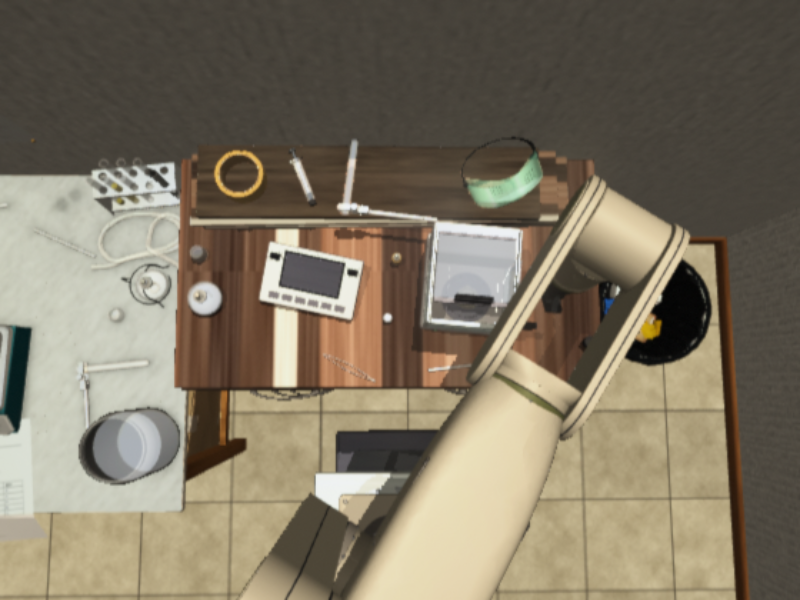

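```bash
python3 - <<'E'
import numpy as np
from h import *
np.set_printoptions(precision=1,suppress=True)
z=dict(np.load("w6.npz"));C=cloud(z);k=0.7
for n,(x,y,h) in dict(side_inF=(272,264,158),side_outF=(275,327,158),sideB=(298,295,158),frameFrontR=(250,258,163),topRb=(353,155,194.5),topRf=(322,155,194.5),topLb=(350,3,194.5)).items():
    print(n,ray(z,x*k-.5,y*k-.5,h), C[int(y*k),int(x*k)])
print(C[int(290*k),188:216:2])
E
python3 -c "
from s import *
go(535,-154,252);go(525,-153,178)"
```

```text
side_inF [ 441.9 -234.2  158. ] [ 439.8 -235.2  151. ]
side_outF [ 437.6 -268.7  158. ] [ 436.1 -269.9  153.4]
sideB [ 452.8 -252.   158. ] [ 448.9 -255.6  143.9]
frameFrontR [ 432.9 -229.2  163. ] [ 435.  -228.4  167.7]
topRb [ 494.5 -185.3  194.5] [ 491.8 -184.4  167.3]
topRf [ 481.8 -184.2  194.5] [ 481.  -184.   189.6]
topLb [ 500.  -130.8  194.5] [ 497.8 -123.9  171.6]
[[ 384.2 -287.1   -2.2]
 [ 437.8 -249.7  152.7]
 [ 439.5 -249.7  153.3]
 [ 441.3 -249.7  154.1]
 [ 442.5 -250.1  152.8]
 [ 444.5 -249.8  154.5]
 [ 445.7 -250.3  153.3]
 [ 447.5 -250.2  154.2]
 [ 449.  -250.3  154.1]
 [ 449.2 -251.7  149.3]
 [ 449.1 -253.3  143.2]
 [ 448.7 -255.3  135.8]
 [ 448.7 -257.1  129.3]
 [ 448.3 -259.2  121.2]]
to (535, -154, 252) shift cm [-0.51 11.    1.54]
to (525, -153, 178) shift cm [ 6.89 11.02  0.53]
```

Request:
servo_tool([
  [[255, -0.5, 4, 1, 0, 0.4, 0.2], [255, -0.5, 8, 1.5, 0, 0.4, 0.2], [255, -0.5, 11, 1.5, 0, 0.4, 0.2], [255, 1, 11, 1.2, 0, 0.4, 0.2], [255, 3, 11, 1, 0, 0.4, 0.2], [255, 3.5, 11, 1, 0, 0.4, 0.2], [255, 3.5, 11, 1, 0, 0.4, 0.2], [255, 3.5, 11, 1, 0, 0.4, 0.2]],
])

```text
time: 6.35
tool_pos: [529.3, -153.8, 211.2]
tcp_rot: [154.8, 89.5, 149.7]
ft_force: [0.5, -0.4, 0.2]
finger_gap: 0.0
```

```bash
python3 shot.py wrist:w7; python3 -c "
from s import *
go(526,-153,178)"
```

```text
6.35 [ 529.28 -153.82  211.22] gap 0.033189077519251715 F [ 0.47 -0.35  0.21] q [-21.58   0.96  94.21   0.07  85.31 -16.51]
[[-0.01  0.09  1.  ]
 [ 0.    1.   -0.09]
 [-1.    0.   -0.01]]
turn [ 0.22 -0.44 -0.2 ] for -5.3
to (526, -153, 178) shift cm [ 3.38  0.05 -0.35]
```

View pics/w7.png

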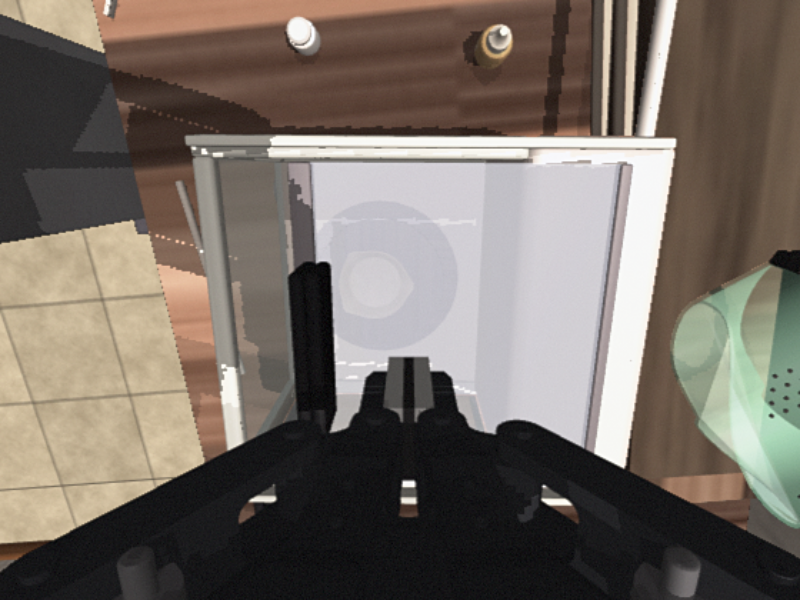

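Request:
servo_tool([
  [[255, 1, 0, -0.2, 0, -0.4, -0.2], [255, 2, 0, -0.3, 0, -0.4, -0.2], [255, 3, 0, -0.3, 0, -0.4, -0.2], [255, 3.3, 0, -0.3, 0, -0.4, -0.2], [255, 3.3, 0, -0.3, 0, -0.4, -0.2]],
])

```text
time: 6.9
tool_pos: [525.6, -152.6, 177.2]
tcp_rot: [163.1, 89.9, 158.0]
ft_force: [1.3, 0.7, 0.1]
finger_gap: -0.1
```

Request:
servo_tool([
  [[255, 0, 0, -0.5, 0, 0, 0], [255, 0, 0, -1, 0, 0, 0], [255, 0, 0, -1.4, 0, 0, 0], [255, 0, 0, -1.8, 0, 0, 0], [255, 0, 0, -2.2, 0, 0, 0], [255, 0, 0, -2.6, 0, 0, 0], [255, 0, 0, -3, 0, 0, 0], [255, 0, 0, -3, 0, 0, 0]],
])

```text
time: 7.7
tool_pos: [495.9, -150.2, 178.4]
tcp_rot: [-163.0, 90.0, -168.1]
ft_force: [-0.4, 0.4, -0.2]
finger_gap: 0.0
```

```bash
python3 shot.py wrist:w8 scene:s8
```

```text
7.7 [ 495.91 -150.23  178.35] gap 0.021839171758905086 F [-0.37  0.38 -0.24] q [-22.52  -3.47 102.04  -0.01  81.44 -17.48]
[[-0.    0.09  1.  ]
 [-0.    1.   -0.09]
 [-1.   -0.   -0.  ]]
turn [ 0.26 -0.01  0.  ] for -5.3
```

View pics/w8.png

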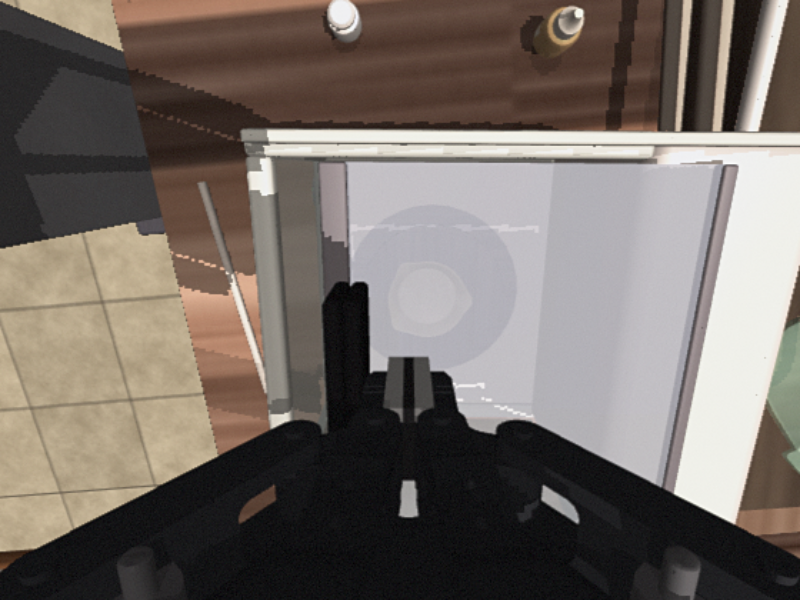

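View pics/s8.png

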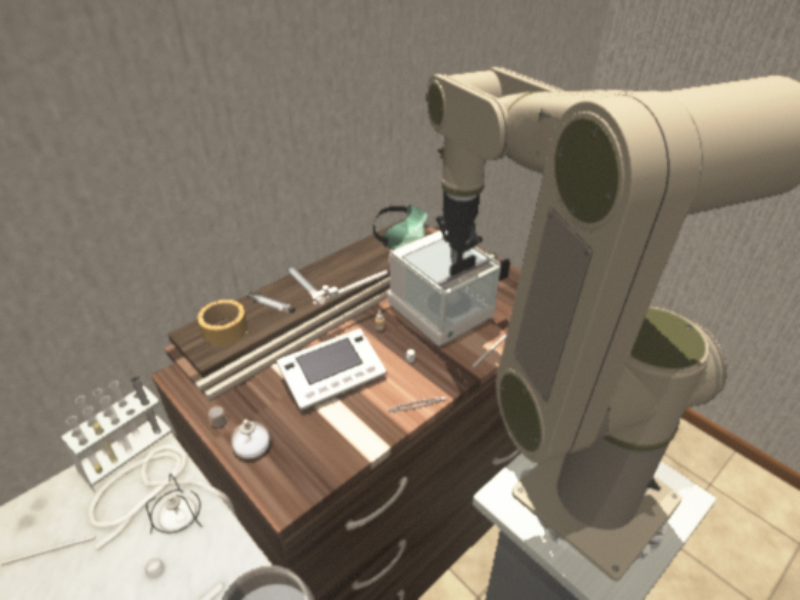

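Request:
servo_tool([
  [[255, 0, 0, -0.4, 0, 0, 0], [255, 0, 0, -0.8, 0, 0, 0], [255, 0, 0, -1.2, 0, 0, 0], [255, 0, 0, -1.6, 0, 0, 0], [255, 0, 0, -2, 0, 0, 0], [255, 0, 0, -2, 0, 0, 0]],
])

```text
time: 8.4
tool_pos: [475.9, -148.5, 178.3]
tcp_rot: [-172.4, 90.0, -177.5]
ft_force: [-0.7, -0.1, -0.1]
finger_gap: -0.1
```

Request:
servo_tool([
  [[255, 0, 0, -0.2, 0, 0, 0], [255, 0, 0, -0.4, 0, 0, 0], [255, 0, 0, -0.4, 0, 0, 0]],
])

```text
time: 8.7
tool_pos: [474.2, -148.4, 178.6]
tcp_rot: [-3.6, 89.7, -8.7]
ft_force: [10.8, -0.9, -6.6]
finger_gap: -0.0
```

Request:
servo_tool([
  [[255, 0, 0, -0.2, 0, 0, 0], [255, 0, 0, -0.4, 0, 0, 0], [255, 0, 0, -0.4, 0, 0, 0]],
])

```text
time: 9.0
tool_pos: [473.8, -148.4, 178.9]
tcp_rot: [-3.2, 89.3, -8.3]
ft_force: [32.3, -3.0, -19.1]
finger_gap: -0.4
```

Firm stop at TCP x ≈ 474. Retreat and verify.

Request:
servo_tool([
  [[255, 0, 0, 0.6, 0, 0, 0], [255, 0, 0, 2, 0, 0, 0], [255, -1, 0, 4, 0, 0, 0], [255, -4, 0, 5, 0, 0, 0], [255, -8, 0, 5, 0, 0, 0], [255, -8, 0, 5, 0, 0, 0]],
])

```text
time: 9.6
tool_pos: [521.0, -153.2, 264.8]
tcp_rot: [-17.7, 89.5, -22.8]
ft_force: [1.3, -0.7, 0.7]
finger_gap: 0.0
```

```bash
python3 shot.py wrist:w9 top:t9 scene:s9
```

```text
9.6 [ 521.05 -153.24  264.8 ] gap 0.015849101482826568 F [ 1.34 -0.66  0.73] q [-21.79  -2.56  92.11  -0.01  89.93 -16.77]
[[ 0.01  0.09  1.  ]
 [-0.    1.   -0.09]
 [-1.   -0.    0.01]]
turn [0.28 0.5  0.16] for -5.3
```

View pics/w9.png

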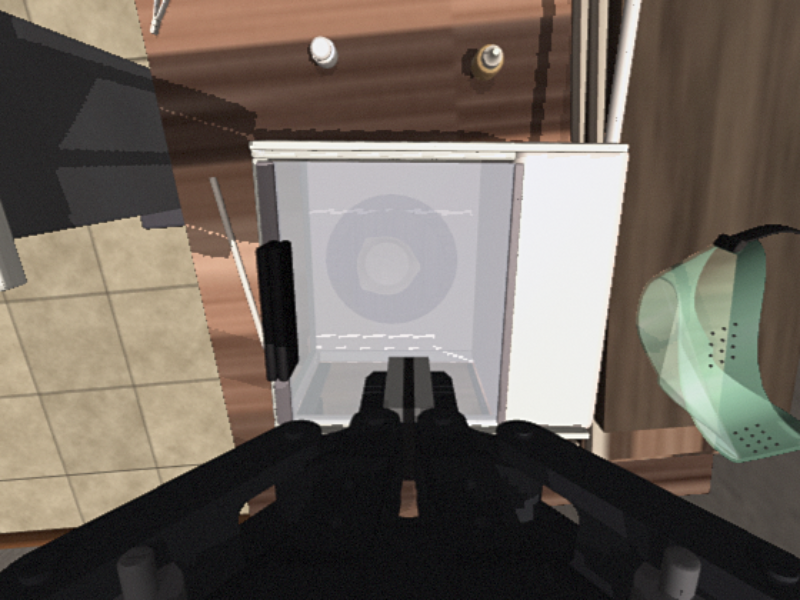

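View pics/t9.png

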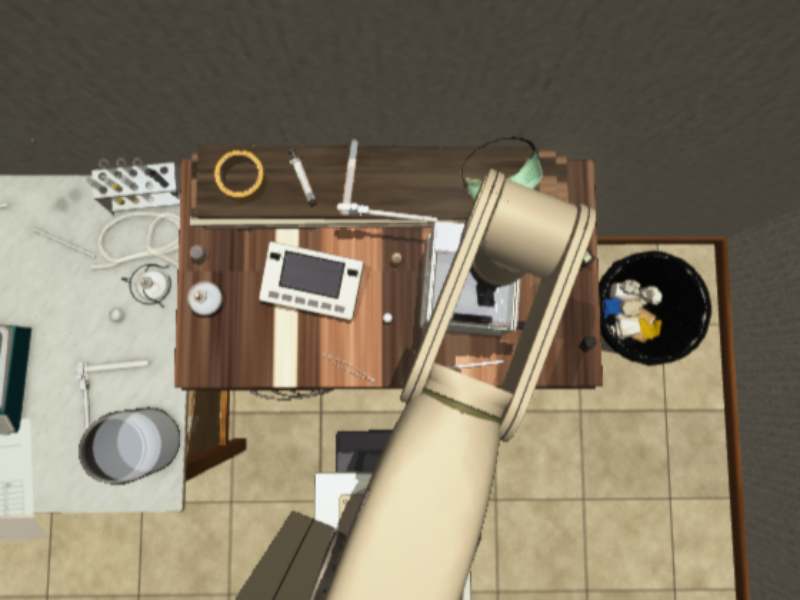

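```bash
python3 -c "
from s import *
go(562,81,265);go(562,81,190)"
```

```text
to (562, 81, 265) shift cm [-0.69 23.61  2.32]
to (562, 81, 190) shift cm [ 6.81 23.62  2.32]
```

Request:
servo_tool([
  [[255, -0.5, 4, 0.5, 0, 0.5, 0.2], [255, -0.5, 8, 1, 0, 0.5, 0.2], [255, -0.5, 12, 1.5, 0, 0.5, 0.2], [255, -0.5, 16, 2, 0, 0.5, 0.2], [255, 0, 20, 2.3, 0, 0.5, 0.2], [255, 3, 21.5, 2.3, 0, 0.5, 0.2], [255, 6, 21.5, 2.3, 0, 0.5, 0.2], [255, 6, 21.5, 2.3, 0, 0.5, 0.2]],
])

```text
time: 10.55
tool_pos: [555.9, 60.6, 191.5]
tcp_rot: [173.7, 88.8, 168.8]
ft_force: [-1.3, -0.1, -1.7]
finger_gap: -0.1
```

Request:
servo_tool([
  [[255, 0, 0, 0, 0, 0, 0], [255, 0, 0, 0, 0, 0, 0], [255, 0, 0, 0, 0, 0, 0]],
])

```text
time: 10.85
tool_pos: [561.1, 59.4, 200.3]
tcp_rot: [147.4, 89.6, 142.3]
ft_force: [-0.4, -0.8, 1.0]
finger_gap: -0.3
```

```bash
python3 shot.py wrist:w10 top:t10
```

```text
10.85 [561.09  59.43 200.28] gap -0.2612841981842732 F [-0.36 -0.84  0.95] q [ 0.68  3.16 93.1   0.25 84.05  5.73]
[[-0.01  0.09  1.  ]
 [ 0.    1.   -0.09]
 [-1.    0.   -0.01]]
turn [ 0.22 -0.34 -0.21] for -5.3
```

View pics/w10.png

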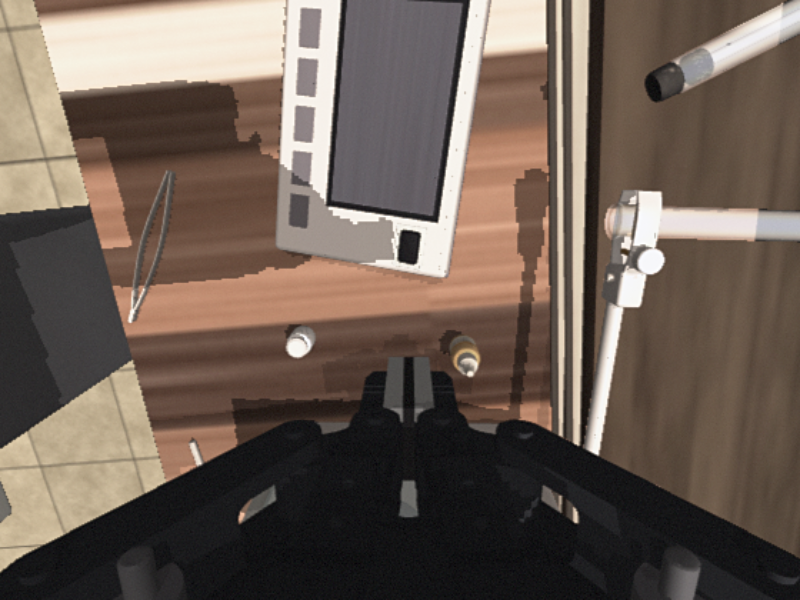

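View pics/t10.png

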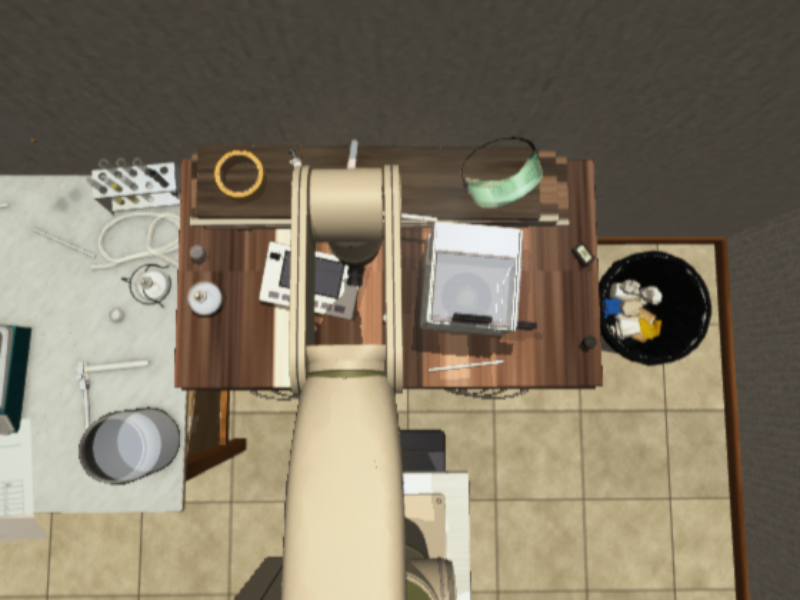

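```bash
python3 - <<'E'
from h import *
import numpy as np
z=dict(np.load("w10.npz"));k=.7
C=cloud(z)
print(ray(z,409*k-.5,247*k-.5,50),C[int(247*k),int(409*k)],"clamp",C[int(280*k),int(625*k)],C[int(215*k),int(615*k)])
from s import *
go(562,81,120);go(562,81,72)
E
```

```text
[561.92079612  81.93011261  50.        ] [562.11093301  82.07091743  48.67664655] clamp [676.52029493  62.83054229 104.75783225] [676.47431584  96.21891986  89.54961993]
to (562, 81, 120) shift cm [ 8.    2.12 -0.03]
to (562, 81, 72) shift cm [12.8  2.1 -0. ]
```

Request:
servo_tool([
  [[255, 0, 1, 0, 0, -0.3, -0.2], [255, 0, 2.1, 0, 0, -0.3, -0.2], [255, 2, 2.1, 0, 0, -0.3, -0.2], [255, 5, 2.1, 0, 0, -0.3, -0.2], [255, 7, 2.1, 0, 0, -0.3, -0.2], [255, 7, 2.1, 0, 0, -0.3, -0.2], [255, 7, 2.1, 0, 0, -0.3, -0.2]],
])

```text
time: 11.65
tool_pos: [561.2, 81.9, 128.7]
tcp_rot: [179.1, 89.8, 174.1]
ft_force: [0.8, -0.0, 0.9]
finger_gap: 0.2
```

```bash
python3 shot.py wrist:w11; python3 -c "
from s import *
go(562,81.5,72)"
```

```text
11.65 [561.22  81.9  128.66] gap 0.20280054748384027 F [ 0.81 -0.03  0.89] q [ 3.1   6.74 96.99  0.04 76.5   8.09]
[[-0.    0.09  1.  ]
 [ 0.    1.   -0.09]
 [-1.    0.   -0.  ]]
turn [ 0.31 -0.23 -0.  ] for -5.3
to (562, 81.5, 72) shift cm [ 5.77 -0.03  0.01]
```

View pics/w11.png

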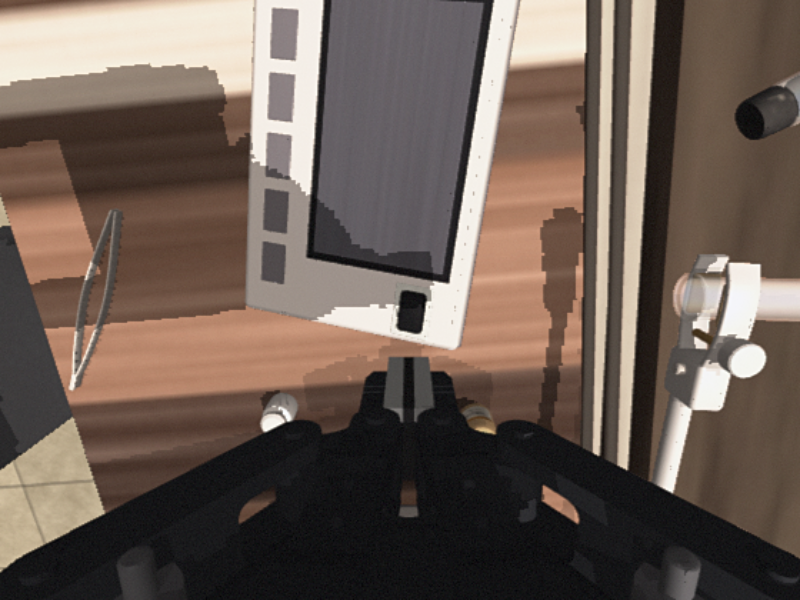

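Request:
servo_tool([
  [[255, 1.5, 0, 0, 0, 0, 0], [255, 3, 0, 0, 0, 0, 0], [255, 4.2, 0, 0, 0, 0, 0], [255, 5, 0, 0, 0, 0, 0], [255, 5.6, 0, 0, 0, 0, 0], [255, 5.6, 0, 0, 0, 0, 0], [255, 5.6, 0, 0, 0, 0, 0], [255, 5.6, 0, 0, 0, 0, 0]],
])

```text
time: 12.5
tool_pos: [561.7, 81.2, 73.1]
tcp_rot: [175.4, 89.9, 170.4]
ft_force: [0.5, -0.1, 0.3]
finger_gap: 0.2
```

Request:
servo_tool([
  [[255, 0, 0, 0, 0, 0, 0], [255, 0, 0, 0, 0, 0, 0], [255, 0, 0, 0, 0, 0, 0], [255, 0, 0, 0, 0, 0, 0], [255, 0, 0, 0, 0, 0, 0], [255, 0, 0, 0, 0, 0, 0], [255, 0, 0, 0, 0, 0, 0], [255, 0, 0, 0, 0, 0, 0]],
])

```text
time: 13.3
tool_pos: [561.1, 81.2, 72.4]
tcp_rot: [-179.8, 89.8, 175.2]
ft_force: [-0.8, -0.0, 0.1]
finger_gap: -0.2
```

```bash
python3 shot.py wrist:w12
```

```text
13.3 [561.12  81.19  72.38] gap -0.1604218011328838 F [-0.76 -0.04  0.13] q [ 3.03 10.22 99.44  0.03 70.54  8.05]
[[-0.    0.09  1.  ]
 [ 0.    1.   -0.09]
 [-1.   -0.   -0.  ]]
turn [ 0.27 -0.2   0.  ] for -5.3
```

Request:
servo_tool([
  [[255, 0, 0, 0, 0, 0, 0], [255, 0, 0, 0, 0, 0, 0], [255, 0, 0, 0, 0, 0, 0], [255, 0, 0, 0, 0, 0, 0], [255, 0, 0, 0, 0, 0, 0], [255, 0, 0, 0, 0, 0, 0], [255, 0, 0, 0, 0, 0, 0], [255, 0, 0, 0, 0, 0, 0]],
])

```text
time: 14.15
tool_pos: [561.1, 81.2, 72.4]
tcp_rot: [179.5, 89.8, 174.5]
ft_force: [0.2, 0.3, 0.5]
finger_gap: -0.5
```

View pics/w12.png

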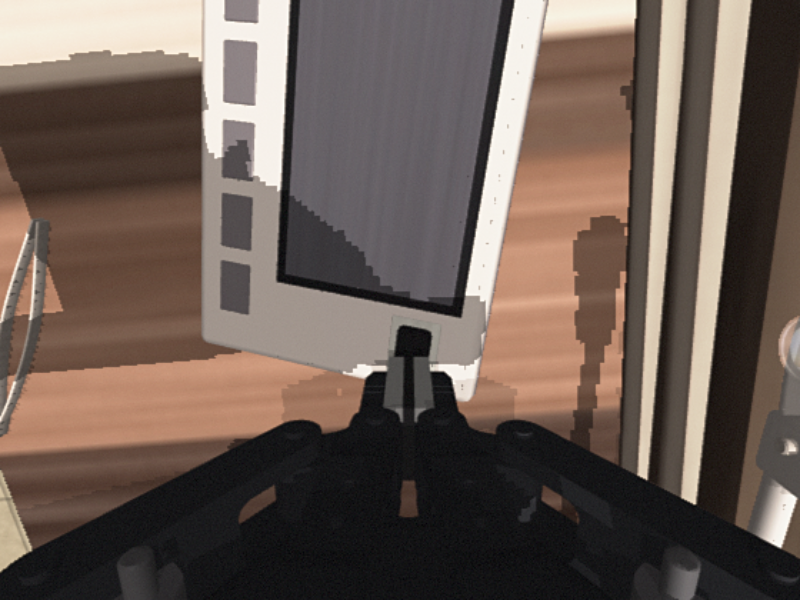

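The fingertip sits over the tare window at (412, 345). I'll hold it there a little longer, then withdraw upward.

Request:
servo_tool([
  [[255, 0, 0, 0, 0, 0, 0], [255, 0, 0, 0, 0, 0, 0], [255, 0, 0, 0, 0, 0, 0], [255, 0, 0, 0, 0, 0, 0], [255, 0, 0, 0, 0, 0, 0], [255, 0, 0, 0, 0, 0, 0]],
])

```text
time: 14.75
tool_pos: [561.1, 81.2, 72.4]
tcp_rot: [-179.7, 89.8, 175.3]
ft_force: [-0.8, 0.5, 0.7]
finger_gap: -0.1
```

Request:
servo_tool([
  [[255, -3, 0, 0, 0, 0, 0], [255, -7, 0, 0, 0, 0, 0], [255, -11, 0, 0, 0, 0, 0], [255, -15, 0, 0, 0, 0, 0], [255, -19, -3, -3, 0, 0, 0], [255, -22, -6, -6, 0, 0, 0], [255, -22, -8, -8, 0, 0, 0], [255, -22, -8, -8, 0, 0, 0]],
])

```text
time: 15.55
tool_pos: [474.1, 6.4, 295.4]
tcp_rot: [-55.6, 89.9, -60.8]
ft_force: [1.3, -0.3, -0.2]
finger_gap: 0.1
```

Request:
servo_tool([
  [[255, 0, 0, 0, 0, 0, 0], [255, 0, 0, 0, 0, 0, 0], [255, 0, 0, 0, 0, 0, 0], [255, 0, 0, 0, 0, 0, 0]],
])

```text
time: 15.95
tool_pos: [475.3, 9.0, 291.8]
tcp_rot: [179.1, 89.7, 174.1]
ft_force: [-0.3, 0.4, 0.1]
finger_gap: -0.2
```

```bash
python3 shot.py top:t13 scene:s13 && python3 - <<'E'
import cv2,numpy as np
a=np.load("t13.npz")['p'][145:245,285:385,::-1];b=np.load("s13.npz")['p'][130:290,100:400,::-1]
cv2.imwrite("pics/c13.png",np.hstack([cv2.resize(a,(300,300)),cv2.resize(b,(500,300))]))
E
```

```text
15.95 [475.32   8.99 291.84] gap -0.2309297734375167 F [-0.32  0.37  0.13] q [ -5.1  -12.82  98.67   0.    94.45  -0.12]
[[-0.01  0.09  1.  ]
 [ 0.    1.   -0.09]
 [-1.    0.   -0.01]]
turn [ 0.32 -0.29 -0.  ] for -5.3
```

View pics/c13.png

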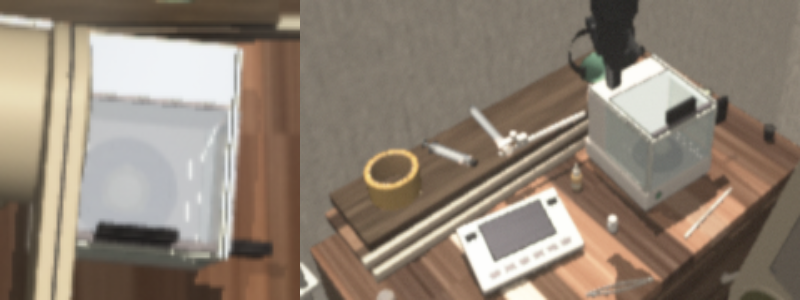

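View pics/t13.png

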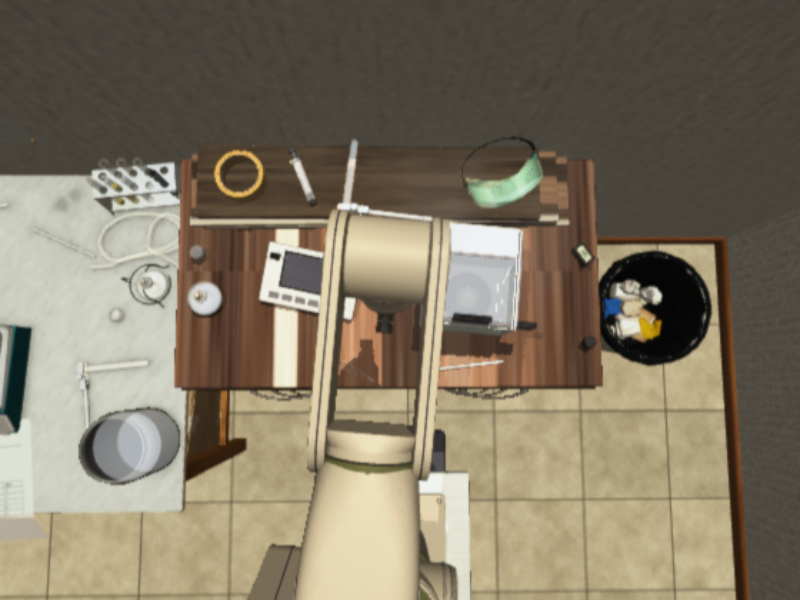

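Both doors are shut at the front, nothing else has been disturbed, and the hand is clear of everything. Handing in.

```bash
python3 -c "
from bench import r
print(r.hand_in())"
```

```text
the job is handed in; nothing more can be done
None
```

I pushed both draught-shield doors shut, pointed at the right-hand sensor, drew the hand away and handed the job in at about 16 s. The hand-in gives no verdict, so what follows is from my own checks.

- **Side door:** with the fingers closed, I pushed the handle from behind, and it moved about 34 mm before stopping firmly. The horizontal push reached about 26 N.
- **Top door:** I did the same, and it stopped firmly at a horizontal push of about 32 N. I raised the push gently in both cases, well below the 100 N limit.
- **Sensor:** the camera fixes put the right-hand sensor at about (562, 81.5, 50) mm; the top and wrist views agreed to about 1 mm. The fingertip was held at (561, 81, 72) mm, about 22 mm above it, for about 2.4 s. No contact force showed beyond the roughly ±1 N noise.
- **Last checks:** the final pictures show both handles at the front and the bystanders in view unmoved. I judged the dish and bystanders by eye and did not measure them. The tool tip ended at (475, 9, 292) mm, about 27 cm from the sensor, with force readings at noise level. No check failed or disagreed.

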